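# Index the portioning carousel and latch it

## Robot

A 6-joint arm with a two-finger parallel gripper is mounted at the origin on a cart in front of the work surface, level with it; the furniture and walls round the work are solid. World frame = base frame: x ahead of the robot, y to its left, z up, the work surface at z = 0. Lengths are in m, angles in degrees, forces in N, time in s.
With the tool pointing down it reaches from about 0.4 to 0.825 m from the base axis. Payload 7 kg.
Tool frame: the origin (TCP) lies on the centre line of the jaws, within the pads' length; the fingertips stand 14 mm ahead of it and the grasp point (between the pads) lies 5 mm behind it; z points along the fingers, x is the direction in which the jaws open and shut, and the axes are right-handed (so a half turn about z gives the same grasp; the last joint's range is limited). The gripper opens to 88 mm and grips with 3 to 60 N. Pads are 19 mm wide; open, the fingers measure 130 mm over their backs; the gripper's body (78 mm by 193 mm) begins 47 mm behind the grasp point.
Start: joints at [90.418, 20.546, 0.682, 0, -70.136, -16.507], TCP at [0.187, 0.649, 0.241] pointing down, gripper open.
Joint ranges: [-176.03, 176.03], [-82.01, 121.73], [-58.28, 71.71], [-173.87, 95.51], [-174.79, -0.11], [-173.66, 173.66]. Speed limits (degrees/s): [136.94, 136.94, 172.46, 180, 180, 180].

## Interface

Orientations are given as [roll, pitch, yaw] about the fixed x, y, z axes, in that order (R = Rz(yaw) Ry(pitch) Rx(roll)).
In Python, from plant import * gives the robot as it stands.
- The arm moves only by the shell command python3 -m handwheel 'ROWS' [OPENING]. ROWS is JSON, a list of rows, each a list of 2 entries, a list of its own where there are three numbers: the shift along the tool's x, y, z each as a share of 0.2 m, from -1 to 1, then the turn, a rotation vector about the tool's x, y, z each as a share of 360 degrees, from -1 to 1. In form: [[[tx, ty, tz], [ax, ay, az]], ...]. A call has 1 to 5 rows; each row is the pose to reach, as a shift and turn from the pose commanded when the call began, along the tool's axes at that moment, turning the shorter way round; what a row does not reach only later rows make up. A row lasts 1/12 s, in which the tool goes at most 41.7 mm and 7.16 degrees, less where a joint would pass 70% of its speed; a pose out of reach is approached as far as the arm can. A call with a number of a shift or a turn outside -1 to 1 is refused whole. A call with a gripper value outside its range is refused whole. OPENING is the closure, from -1 (fully open) to 1 (shut), set as the call begins (- or left out, the last holds). The fingers move at their own pace and stop on an object; the grip force is fixed at half the most. Time passes only in rows, so rows that repeat a pose let the fingers close. It gives the time, the measured TCP pose, the force and the opening at its end, in the units of the state.
- get_obs(): the state, without advancing time (a new reading comes with each control period).
- snapshot(name): name is "scene" or "top" or "wrist"; returns a dict with "color" (400x640x3 uint8, red, green, blue), "z_map" (400x640 float32, m along the optical axis (not along the pixel's ray), 0 where there is no reading), "intrinsics" (3x3 intrinsics, pixels), "rvec" (rotation vector, rad) and "tvec" (3), from world to camera coordinates, as OpenCV has them. Camera axes: x right, y down, z forward; pixel columns grow to the right and rows downward; lengths in m; the calibration is good to about 2 mm. A picture is of the moment at which its call begins.
- close_job(): hands the job in, once; it reports no verdict.
The state is a dict: "clock": time; "joint_pos": joint angles; "qvel": joint speeds; "tau": joint torques, N m; "tool_pos": TCP position; "orientation": TCP orientation; "force": force on the tool from outside, world axes, zero at the start; "moment": the same for the moment, N m; "opening": finger opening in m.
Only numpy, scipy, OpenCV 4.12 (cv2) and the standard library are available. Lean on these libraries where they do the work, as an engineer would, in place of code of your own. Each camera call takes 0.05 s, during which the arm holds its last target. There are 200 camera calls.

## Task

The tall steel mould on the portioning carousel is the next dish to be filled. Swing the latch open, turn the carousel by a hand post until the mould stands right under the funnel and the carousel has clicked into its detent, then swing the latch closed so that its tooth drops fully home in the slot of the disc. Keep all three dishes upright in their nests and do not push the things round the station about.

Things in the scene. Friction and masses are not known exactly. Their poses are not given: they have to be found in the camera images.
- station: fixed steel base plate with a column at the back that holds a funnel (mouth 153 mm across, 253 mm up; spout's tip 128 mm up) and a round carousel disc (300 mm across, its top 50 mm above the worktop). Origin: on the carousel's vertical axis, at worktop height; +x from the axis to funnel and column (away from the robot), +y left, z up; latch on the -y side
- carousel (a joint): angle of the disc about its vertical axis, rad, 0 at the start, growing counter-clockwise from above, without end; a spring roller centres it at every quarter turn (0, +-pi/2, ..) once within about 0.12 rad; 5 N at a post turns it. Four wire-ring nests 74 mm from the axis, at 0, 90, 180, 270 degrees from station +x at joint 0
- post_1 (a point): middle of the black grip of a hand post: upright round bar standing on the disc 125 mm from the axis, grip 20 mm thick, from 73 to 116 mm above the worktop; this point is 100 mm above it. At joint 0 this post is 45 degrees to the left of station +x
- post_2 (a point): like post_1, 90 degrees further counter-clockwise (near left at joint 0)
- post_3 (a point): like post_1, 180 degrees further (near right at joint 0)
- post_4 (a point): like post_1, 270 degrees further (far right at joint 0)
- latch (a joint): angle of the latch, rad: 0 closed, its tooth 10 mm deep in a slot of the disc, which locks the carousel; 1.25 fully open. Past about 0.4 it falls open by itself, below that it falls closed; with no slot under it the tooth rests on top of the disc at about 0.25
- latch_hinge (a point): middle of the latch's hinge axis, which lies along station x, 178 mm from the carousel's axis on the station's -y side, 62 mm above the worktop
- latch_bar (a point): middle of the latch's bail handle: a round black bar 13 mm thick and 56 mm long, parallel to the hinge and 60 mm from it, on two side wires 72 mm apart. Closed, the bar stands straight above the hinge (122 mm above the worktop); open, it lies outwards (station -y) and 81 mm above the worktop
- fill_point (a point): point on the plane of the disc's top straight below the funnel's spout, 74 mm from the carousel's axis along station +x
- mould: the tall plain steel mould, a straight open cup 65 mm across and 58 mm high, loose in the left or the right nest of the carousel at the start. Origin: centre of its underside
- ramekin_a: low white ramekin, 69 mm across, 34 mm high, loose in the nest under the funnel at the start. Origin: centre of its underside
- ramekin_b: low terracotta ramekin, 69 mm across, 34 mm high, loose in the right or the left nest at the start, across from the mould. Origin: centre of its underside
- lemon: lemon lying on the worktop, behind to the right; leave it. Origin: middle of its underside
- garlic: garlic bulb on the worktop, at the right; leave it. Origin: middle of its underside
- tin_tuna: low plain tin, 86 mm across, 40 mm high, behind to the right; leave it. Origin: centre of its underside
Mind the look-alikes: they are no part of the job. Leave any red look-alike of the mould alone. Leave any green look-alike of the ramekin_a alone.

How it is judged (in metres and radians):
On the way, in this order (a step that is already met when the one before it is completed fails the run):
1. the latch has been swung open (value of joint latch above 0.8 rad), for 0.1 s.
2. the mould has been brought under the funnel (horizontal distance between mould and fill_point below 0.012 m), for 0.2 s.
At the end, for the whole second after the job is handed in: The latch is closed (below 0.1 rad), its tooth down in a slot of the disc; the mould stands upright in its nest within 10 mm of the point below the spout; both ramekins stand upright and flat in nests of the carousel (66 to 82 mm from its axis); the carousel is at rest (value of joint latch below 0.1 rad and horizontal distance between mould and fill_point below 0.01 m and velocity of joint carousel between -0.03 and 0.03 rad/s and angle between each of mould, ramekin_a, ramekin_b's own z axis and vertical below 0.1 rad and height (world z) of each of mould, ramekin_a, ramekin_b below 0.054 m and horizontal distance between ramekin_a and station between 0.066 and 0.082 m and horizontal distance between ramekin_b and station between 0.066 and 0.082 m); the robot touches nothing.
It fails at once if a dish is tipped over or lifted off the carousel (angle between any of mould, ramekin_a, ramekin_b's own z axis and vertical above 0.4 rad or height (world z) of any of mould, ramekin_a, ramekin_b above 0.08 m).
It fails at once if a thing round the station is pushed about (more than 40 mm) (distance of any of lemon, garlic, tin_tuna from where it was at the start of the episode above 0.04 m).
It also fails if it takes over 64 s, if anything falls off the work surface, if the arm or the gripper's body presses on something with over 40 N, if the wrist force passes 120 N, or if a joint passes its speed limit or range.

## Working session

There is one attempt and no reset: what is moved stays moved. The work goes in short steps, Python scripts to look and compute and a shell command to move; the robot and the scene stay as the last step left them, time stands still between calls to the robot, and variables do not carry over. Pictures are saved under pics/ and viewed, about 8 in all and at most 12, crops included, and the job is handed in when it is done.

```bash
ls; mkdir -p pics; cat > h.py <<'E'
from plant import *
import numpy as np, cv2
def snap(n,f):
    s=snapshot(n); cv2.imwrite(f'pics/{f}.png',s['color'][:,:,::-1]); np.savez(f'pics/{f}.npz',**s); return s
def cloud(s):
    R=cv2.Rodrigues(np.array(s['rvec'],float))[0]; t=np.array(s['tvec'],float).ravel(); K=np.array(s['intrinsics'])
    v,u=np.mgrid[0:400,0:640]; z=s['z_map']
    P=np.stack([(u-K[0,2])/K[0,0]*z,(v-K[1,2])/K[1,1]*z,z],-1)
    return (P-t)@R
def ray(s,u,v,h):
    R=cv2.Rodrigues(np.array(s['rvec'],float))[0]; t=np.array(s['tvec'],float).ravel(); K=np.array(s['intrinsics'])
    d=R.T@np.linalg.inv(K)@[u,v,1]; c=-R.T@t
    return c+d*(h-c[2])/d[2]
E
python3 - <<'E'
from h import *
a=snap('scene','s1'); b=snap('top','t1')
cv2.imwrite('pics/v1.png',cv2.resize(np.vstack([a['color'],b['color']])[:,:,::-1],(480,600)))
print(get_obs())
E
```

```text
pics
{'clock': 0.1, 'joint_pos': array([ 9.04167950e+01,  2.05870256e+01,  6.37284156e-01, -1.66685828e-02,
       -7.01353062e+01, -1.65090097e+01]), 'qvel': array([-0.05298748, -0.04722306,  0.26845605,  0.14765673, -0.02531505,
        0.03513923]), 'tau': array([-2.64644383e-03, -5.84163308e+01,  2.93749040e+01,  7.01551795e+00,
        1.01687617e-02, -4.62517312e-05]), 'tool_pos': array([0.18699052, 0.64813882, 0.23970996]), 'orientation': array([-1.79990855e+02, -8.59947262e-02, -1.06097897e+02]), 'force': array([ 0.06827517,  0.28982457, -0.44580108]), 'moment': array([ 0.02313468, -0.03906526, -0.01687374]), 'opening': 0.08713726046679357}
```

View pics/t1.png

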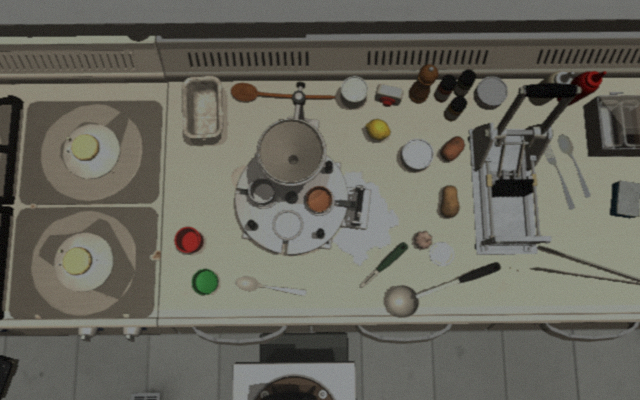

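View pics/s1.png

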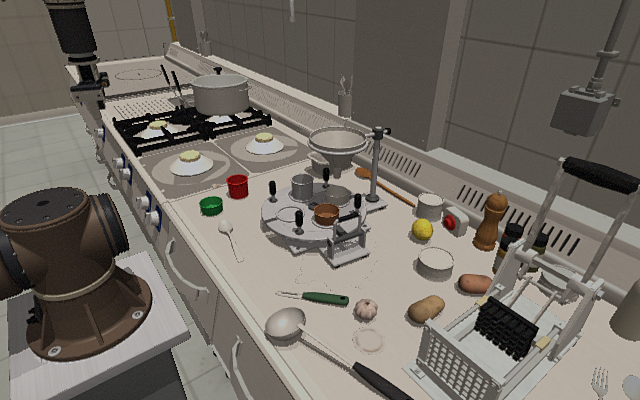

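Top view: the mould is at (262,191) in the left nest, the terracotta ramekin at (319,200) in the right nest and the white one under the funnel at (290,150). The latch bail is at about (358,207), with posts at (328,168), (320,233) and (252,225). Look-alikes are the red cup at (189,240) and the green ramekin at (206,281). Both stand off the disc, so I leave them alone.

```bash
python3 - <<'E'
from h import *
b=dict(np.load('pics/t1.npz')); P=cloud(b); c=b['color'].astype(int)
cv2.imwrite('pics/v2.png',cv2.resize(b['color'][70:270,210:410,::-1],(600,600),interpolation=cv2.INTER_CUBIC))
print(P[191,262],P[200,319],P[245,300],P[260,400],P[390,290],b['intrinsics'][0])
# disc ellipse -> world points at z~.05
m=(abs(P[:,:,2]-.05)<.006); m[:,:215]=0; m[:,375:]=0; m[:120]=0; m[270:]=0
pts=P[m][:,:2]; print(len(pts),pts.min(0),pts.max(0))
(cx,cy),r=cv2.minEnclosingCircle(pts.astype(np.float32)); print('disc',cx,cy,r)
dark=(c.max(2)<45).astype(np.uint8); dark[:,:215]=0; dark[:,400:]=0; dark[:75]=0; dark[265:]=0
n,l,st,ce=cv2.connectedComponentsWithStats(dark)
for i in range(1,n):
    if st[i,4]>5:
        k=l==i; print(st[i],ce[i].round(1),np.median(P[k],0).round(4),ray(b,*ce[i],.1).round(4))
E
```

```text
[0.59717657 0.08055645 0.05099102] [ 0.57078263 -0.07080839  0.05433311] [ 0.45226902 -0.02014337  0.05267333] [ 0.41376316 -0.28727374  0.00324142] [0.08492707 0.00789967 0.01596496] [520.10203402   0.         322.00440615]
6086 [ 0.4314444  -0.22340058] [0.79345383 0.20838318]
disc 0.667690634727478 -0.018690068274736404 0.2403557002544403
[230  77  10   4  14] [234.9  78.6] [0.9294 0.1654 0.0178] [0.8935 0.1501 0.1   ]
[242  77  10   3  16] [246.8  78.5] [0.9298 0.1288 0.015 ] [0.8934 0.1186 0.1   ]
[267  77  12   3  16] [273.1  78.4] [0.93   0.0556 0.0131] [0.8931 0.0485 0.1   ]
[285  77   9   3  12] [288.9  78.3] [0.9288 0.0121 0.0174] [0.8928 0.0063 0.1   ]
[294  77   6   3  10] [296.6  78.2] [ 0.9292 -0.0113  0.0133] [ 0.893  -0.0142  0.1   ]
[301  77  10   3  15] [305.1  78.3] [ 0.9297 -0.0342  0.0146] [ 0.8926 -0.0368  0.1   ]
[312  77  11   3  18] [316.9  78.4] [ 0.9307 -0.0683  0.0103] [ 0.892  -0.0684  0.1   ]
[331  77   5   3   7] [333.3  78. ] [ 0.9288 -0.1136  0.0158] [ 0.8927 -0.112   0.1   ]
[341  77   4   3   6] [342.5  78. ] [ 0.9289 -0.1408  0.0136] [ 0.8925 -0.13
[... 1385 characters left out ...]
-0.1724  0.1   ]
[244 190   3   4   6] [245.5 191. ] [0.602  0.1254 0.0353] [0.5878 0.1173 0.1   ]
[285 191  12  12  95] [290.4 196.2] [0.5802 0.0052 0.0596] [0.5731 0.0023 0.1   ]
[351 202   4   6  19] [352.5 204.1] [ 0.5569 -0.1597  0.0665] [ 0.5511 -0.1564  0.1   ]
[355 216   3   4   6] [355.8 217.7] [ 0.5196 -0.1662  0.0708] [ 0.516  -0.1641  0.1   ]
[248 221   9   9  51] [251.6 224.6] [0.5002 0.1001 0.1114] [0.5008 0.1005 0.1   ]
[352 224   7   1   7] [355. 224.] [ 0.5047 -0.1641  0.0627] [ 0.4998 -0.1616  0.1   ]
[317 229   7   9  45] [319.8 233.2] [ 0.476  -0.0726  0.1129] [ 0.4772 -0.0722  0.1   ]
[382 258   5   7   7] [383.4 261. ] [ 0.4109 -0.2401  0.013 ] [ 0.4057 -0.2309  0.1   ]
```

View pics/v2.png

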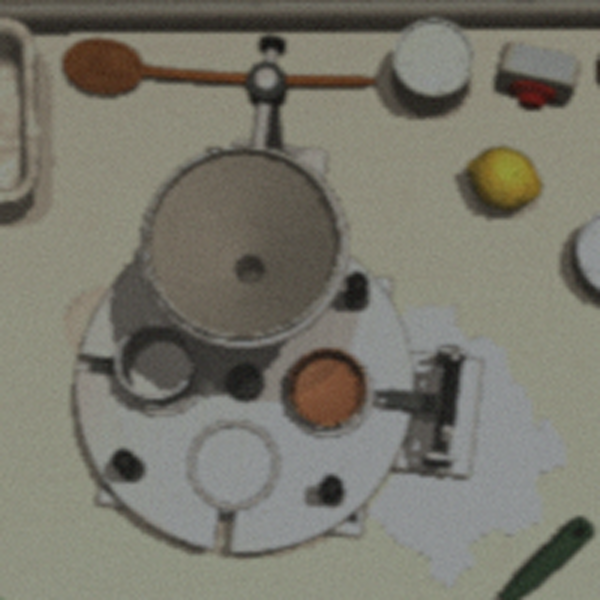

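Pose estimate: axis at about (0.5753, 0.0025) and yaw about -7.5°, from posts 2, 3 and 4, which agree with each other. The mould has to go from +90° to 0°, so the disc turns -90°. I'll lead post_3 from near right to near left. First I push the latch bar outwards with the fingers closed.

```bash
cat >> h.py <<'E'
from scipy.spatial.transform import Rotation as Ro
A=np.array([.5753,.0025]); Y=np.radians(-7.5); EX=np.array([np.cos(Y),np.sin(Y)]); EY=np.array([-np.sin(Y),np.cos(Y)])
def W(sx,sy): return A+sx*EX+sy*EY
def S(p): d=np.array(p)[:2]-A; return d@EX,d@EY
def to(sx,sy,z,p=None,R=None):
    "shares from the present pose to station xy, tcp height z, tool x along station -y"
    o=get_obs(); p=o['tool_pos'] if p is None else p
    R=Ro.from_euler('xyz',o['orientation'],degrees=True) if R is None else R
    T=Ro.from_euler('xyz',[180,0,-97.5],degrees=True)
    t=np.r_[W(sx,sy),z]; d=R.inv().apply(t-p)/.2; a=np.degrees((R.inv()*T).as_rotvec())/360
    print('world',t.round(3),'share',d.round(3),'turn',a.round(4)); return t,T
E
python3 - <<'E'
from h import *
o=get_obs();R=None;p=None
# waypoints: world
for sx,sy,z in [(-.23,.38,.25),(-.19,.2,.25),(-.16,.0,.25),(-.03,-.15,.25)]: p,R=to(sx,sy,z,p,R)
E
```

```text
world [0.397 0.409 0.25 ] share [ 0.857 -1.339 -0.05 ] turn [-0.     -0.0002 -0.0239]
world [0.413 0.226 0.25 ] share [ 0.9 -0.2 -0. ] turn [0. 0. 0.]
world [0.417 0.023 0.25 ] share [ 1.   -0.15 -0.  ] turn [0. 0. 0.]
world [ 0.526 -0.142  0.25 ] share [ 0.75 -0.65 -0.  ] turn [0. 0. 0.]
```

```bash
python3 -m handwheel '[[[0.43,-0.67,-0.05],[0,0,-0.024]],[[0.43,-0.67,-0.05],[0,0,-0.024]],[[0.43,-0.67,-0.05],[0,0,-0.024]],[[0.43,-0.67,-0.05],[0,0,-0.024]],[[0.43,-0.67,-0.05],[0,0,-0.024]]]' 1
python3 - <<'E'
from h import *
p=R=None
for sx,sy,z in [(-.23,.38,.25),(-.19,.2,.25),(-.16,.0,.25),(-.03,-.145,.25)]: p,R=to(sx,sy,z,p,R)
E
```

```text
clock: 0.52
tool_pos: [0.2948, 0.5246, 0.2513]
orientation: [-180.0, -0.0, -97.6]
force: [-0.8, 1.5, 0.2]
opening: 0.0598
world [0.397 0.409 0.25 ] share [ 0.504 -0.582  0.007] turn [-0.     -0.0001 -0.0004]
world [0.413 0.226 0.25 ] share [ 0.9 -0.2 -0. ] turn [0. 0. 0.]
world [0.417 0.023 0.25 ] share [ 1.   -0.15 -0.  ] turn [0. 0. 0.]
world [ 0.527 -0.137  0.25 ] share [ 0.725 -0.65  -0.   ] turn [0. 0. 0.]
```

Body clearance to the funnel is better if I grip the bar rather than push it from the inside. So I'll grip it, slightly off-centre towards the robot, and lead it along its arc.

```bash
python3 -m handwheel '[[[0.5,-0.58,0],[0,0,0]],[[0.5,-0.58,0],[0,0,0]],[[0.5,-0.58,0],[0,0,0]],[[0.5,-0.58,0],[0,0,0]],[[0.5,-0.58,0],[0,0,0]]]' -0.14
python3 -m handwheel '[[[0.9,-0.2,0],[0,0,0]],[[0.9,-0.2,0],[0,0,0]],[[0.9,-0.2,0],[0,0,0]],[[0.9,-0.2,0],[0,0,0]],[[0.9,-0.2,0],[0,0,0]]]'
python3 -m handwheel '[[[1,-0.15,0],[0,0,0]],[[1,-0.15,0],[0,0,0]],[[1,-0.15,0],[0,0,0]],[[1,-0.15,0],[0,0,0]],[[1,-0.15,0],[0,0,0]]]'
python3 - <<'E'
from h import *
print(S(get_obs()['tool_pos']))
p=R=None
for sx,sy,z in [(-.09,-.185,.25),(-.012,-.178,.25),(-.012,-.178,.12)]: p,R=to(sx,sy,z,p,R)
E
```

```text
clock: 0.93
tool_pos: [0.3963, 0.4108, 0.2505]
orientation: [180.0, -0.1, -97.7]
force: [-0.4, 0.5, 0.1]
opening: 0.0501
clock: 1.35
tool_pos: [0.4095, 0.2271, 0.2504]
orientation: [180.0, -0.0, -97.5]
force: [0.2, -0.5, -1.5]
opening: 0.0501
clock: 1.77
tool_pos: [0.4134, 0.0267, 0.2507]
orientation: [-180.0, 0.0, -97.4]
force: [0.4, 0.3, -0.7]
opening: 0.05
(np.float64(-0.16367202387182883), np.float64(0.00286013237015673))
world [ 0.462 -0.169  0.25 ] share [ 0.94  -0.367  0.003] turn [-0.      0.0001  0.0002]
world [ 0.54  -0.172  0.25 ] share [-0.035 -0.39  -0.   ] turn [0. 0. 0.]
world [ 0.54  -0.172  0.12 ] share [ 0.   -0.    0.65] turn [0. 0. 0.]
```

```bash
python3 -m handwheel '[[[0.94,-0.37,0],[0,0,0]],[[0.94,-0.37,0],[0,0,0]],[[0.94,-0.37,0],[0,0,0]],[[0.94,-0.37,0],[0,0,0]],[[0.94,-0.37,0],[0,0,0]]]'
python3 -m handwheel '[[[-0.03,-0.39,0],[0,0,0]],[[-0.03,-0.39,0.1],[0,0,0]],[[-0.03,-0.39,0.3],[0,0,0]],[[-0.03,-0.39,0.3],[0,0,0]],[[-0.03,-0.39,0.3],[0,0,0]]]'
python3 - <<'E'
from h import *
print(S(get_obs()['tool_pos']))
s=snap('wrist','w1'); P=cloud(s); c=s['color'].astype(int)
m=(abs(P[:,:,2]-.1255)<.008)&(c.max(2)<70)&(np.hypot(P[:,:,0]-.552,P[:,:,1]+.174)<.05)
q=P[m]; print(m.sum()); 
if m.sum(): ss=np.array([S(x) for x in q]); print(ss.min(0),ss.max(0),np.median(ss,0),np.percentile(ss,[5,95],axis=0))
to(-.012,-.178,.117)
E
```

```text
clock: 2.18
tool_pos: [0.4633, -0.1697, 0.2505]
orientation: [-180.0, 0.0, -97.5]
force: [0.5, 0.7, 0.2]
opening: 0.05
clock: 2.6
tool_pos: [0.5399, -0.1715, 0.1884]
orientation: [179.7, -0.1, -97.5]
force: [1.2, 0.7, 0.5]
opening: 0.0497
(np.float64(-0.01240928742965236), np.float64(-0.17711815187690028))
1805
[-0.02501198 -0.18261513] [ 0.04023147 -0.16984541] [ 0.00445848 -0.17632619] [[-0.02192725 -0.18188813]
 [ 0.02810501 -0.17060948]]
world [ 0.54  -0.172  0.117] share [0.005 0.003 0.369] turn [ 0.0003 -0.0001  0.0002]
```

View pics/w1.png

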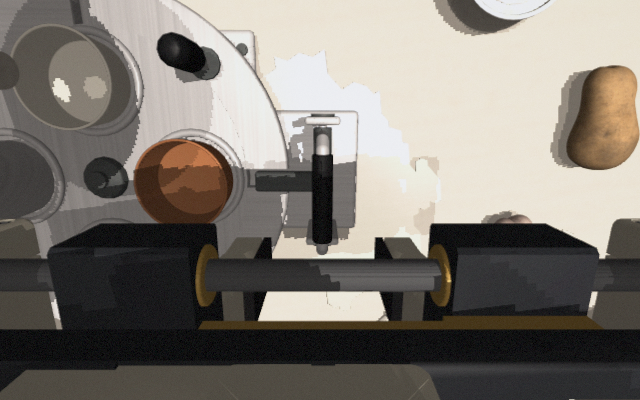

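Wrist view: the bar at (322,170) lies between the fingers (about x = 250 and 395), with the tooth arm at (285,180). Its measured position, station (0.003, -0.176), agrees. I'll lower and grip.

```bash
python3 -m handwheel '[[[0.0,0,0.18],[0,0,0]],[[0,0,0.3],[0,0,0]],[[0,0,0.36],[0,0,0]],[[0,0,0.36],[0,0,0]],[[0,0,0.36],[0,0,0]]]'
python3 -m handwheel '[[[0,0,0],[0,0,0]],[[0,0,0],[0,0,0]],[[0,0,0],[0,0,0]],[[0,0,0],[0,0,0]],[[0,0,0],[0,0,0]]]' 1
python3 - <<'E'
from h import *
print(S(get_obs()['tool_pos']),get_obs()['force'])
E
```

```text
clock: 3.07
tool_pos: [0.5422, -0.1713, 0.1208]
orientation: [-179.9, -0.0, -97.4]
force: [0.2, -0.6, 0.5]
opening: 0.0496
clock: 3.48
tool_pos: [0.5416, -0.1715, 0.1192]
orientation: [-179.9, 0.0, -97.4]
force: [-0.2, -0.4, 0.5]
opening: 0.022
(np.float64(-0.010722759163415425), np.float64(-0.17688435496907173)) [-0.15434507 -0.42550973  0.49153819]
```

```bash
python3 -m handwheel '[[[0,0,0],[0,0,0]],[[0,0,0],[0,0,0]],[[0,0,0],[0,0,0]],[[0,0,0],[0,0,0]]]'
python3 -m handwheel '[[[0.037,0,0.002],[0,0,0]],[[0.074,0,0.009],[0,0,0]],[[0.11,0,0.021],[0,0,0]],[[0.144,0,0.037],[0,0,0]],[[0.176,0,0.057],[0,0,0]]]'
python3 -m handwheel '[[[0.028,0,0.024],[0,0,0]],[[0.054,0,0.051],[0,0,0]],[[0.076,0,0.081],[0,0,0]],[[0.091,0,0.107],[0,0,0]],[[0.1,0,0.126],[0,0,0]]]'
python3 - <<'E'
from h import *
print(S(get_obs()['tool_pos']),get_obs()['tool_pos'])
E
```

```text
clock: 3.82
tool_pos: [0.5414, -0.1715, 0.1187]
orientation: [-180.0, -0.0, -97.4]
force: [-1.3, 0.8, 1.7]
opening: 0.012
clock: 4.23
tool_pos: [0.5365, -0.2062, 0.1071]
orientation: [180.0, 0.0, -97.5]
force: [-1.0, 4.4, 3.9]
opening: 0.012
clock: 4.65
tool_pos: [0.5337, -0.2265, 0.081]
orientation: [179.9, 0.0, -97.5]
force: [-1.4, 4.2, 3.8]
opening: 0.0121
(np.float64(-0.011382910571338407), np.float64(-0.23245672082954644)) [ 0.53367278 -0.22648225  0.08097428]
```

```bash
python3 -m handwheel '[[[0,0,0],[0,0,0]],[[0,0,0],[0,0,0]],[[0,0,0],[0,0,0]],[[0,0,0],[0,0,0]],[[0,0,0],[0,0,0]]]' 0.0
python3 -m handwheel '[[[0,0,-0.1],[0,0,0]],[[0,0,-0.3],[0,0,0]],[[0,0,-0.5],[0,0,0]],[[0,0,-0.5],[0,0,0]],[[0,0,-0.5],[0,0,0]]]'
python3 -m handwheel '[[[-0.2,0.2,0],[0,0,0]],[[-0.72,0.385,0],[0,0,0]],[[-0.72,0.385,0],[0,0,0]],[[-0.72,0.385,0],[0,0,0]],[[-0.72,0.385,0],[0,0,0]]]'
python3 - <<'E'
from h import *
print(S(get_obs()['tool_pos']),get_obs()['tool_pos'])
b=snap('top','t2'); w=snap('wrist','w2')
cv2.imwrite('pics/v3.png',np.hstack([cv2.resize(b['color'][100:280,220:420],(400,360),interpolation=cv2.INTER_CUBIC),cv2.resize(w['color'],(400,360))])[:,:,::-1])
P=cloud(w);c=w['color'].astype(int)
m=(P[:,:,2]>.09)&(P[:,:,2]<.125)&(c.max(2)<70)
n,l,st,ce=cv2.connectedComponentsWithStats(m.astype(np.uint8))
for i in range(1,n):
    if st[i,4]>100: print(st[i],np.round(S(np.median(P[l==i],0)),4),np.median(P[l==i],0))
to(-.0884,-.0884,.097)
E
```

```text
clock: 5.07
tool_pos: [0.5344, -0.2263, 0.0822]
orientation: [-180.0, -0.0, -97.4]
force: [0.1, 0.5, -0.5]
opening: 0.04
clock: 5.48
tool_pos: [0.5359, -0.2264, 0.1853]
orientation: [-179.6, -0.0, -97.4]
force: [-0.3, -0.5, -0.5]
opening: 0.0438
clock: 5.9
tool_pos: [0.4746, -0.0688, 0.1816]
orientation: [180.0, 0.1, -97.2]
force: [-0.4, -0.3, -0.3]
opening: 0.0435
(np.float64(-0.09057351252060666), np.float64(-0.08384084333201144)) [ 0.47455793 -0.06880136  0.18162056]
[  7  14  62  37 756] [0.0256 0.0953] [0.61310344 0.09362796 0.09734384]
[ 91  25  35  95 918] [0.0022 0.0457] [0.58347996 0.04754158 0.09773389]
[414  56  43  32 483] [ 0.0002 -0.1535] [ 0.55542041 -0.14971971  0.11003163]
[  38  190   53   35 1306] [-0.0827  0.0842] [0.50426801 0.0967985  0.11127105]
[310 192  30  36 839] [-0.0818 -0.086 ] [ 0.48295467 -0.07213031  0.1152828 ]
world [ 0.476 -0.074  0.097] share [ 0.009 -0.002  0.424] turn [0.     0.     0.0008]
```

View pics/v3.png

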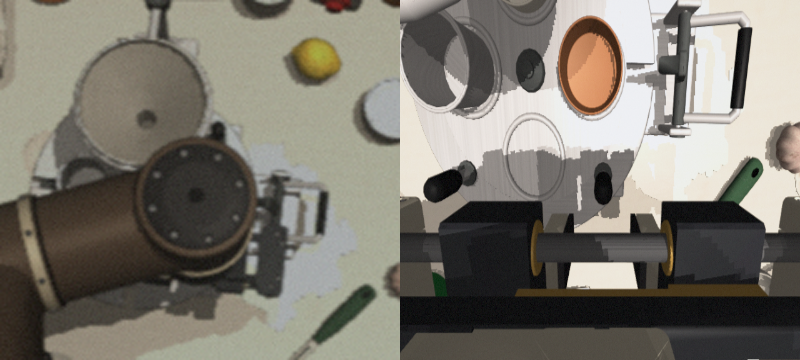

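Left half: the latch is lying open outwards. Right half: post_3 at (605,185) is between the fingers (555 and 665), the white ramekin and mould are at upper left, and the terracotta is at (590,65). I'll lower, cage the post, and work out the arc table.

```bash
python3 -m handwheel '[[[0.01,-0.008,0.12],[0,0,0]],[[0.01,-0.008,0.25],[0,0,0]],[[0.01,-0.008,0.35],[0,0,0]],[[0.01,-0.008,0.42],[0,0,0]],[[0.01,-0.008,0.42],[0,0,0]]]'
python3 -m handwheel '[[[0,0,0],[0,0,0]],[[0,0,0],[0,0,0]],[[0,0,0],[0,0,0]],[[0,0,0],[0,0,0]],[[0,0,0],[0,0,0]]]' 0.41
python3 - <<'E'
from h import *
print(S(get_obs()['tool_pos']),get_obs()['tool_pos'])
to(-.0884,-.0884,.097)
ends=[225,216,200,182,164,149,138,134]
f=lambda a:.125*np.array([np.cos(np.radians(a)),np.sin(np.radians(a))])
for a,b in zip(ends,ends[1:]):
    print(a,b,[[float(v) for v in (-(f(a+(b-a)*k/5)-f(a))[::-1]/.2).round(3)] for k in range(1,6)])
E
```

```text
clock: 6.42
tool_pos: [0.4756, -0.0771, 0.0946]
orientation: [179.7, -0.1, -97.6]
force: [-0.1, -0.3, -0.0]
opening: 0.0437
clock: 6.83
tool_pos: [0.4785, -0.0755, 0.0988]
orientation: [-179.9, 0.0, -97.4]
force: [0.4, 1.3, 1.1]
opening: 0.0262
(np.float64(-0.08577695987924054), np.float64(-0.08998328181268132)) [ 0.4785117  -0.07551732  0.09883046]
world [ 0.476 -0.074  0.097] share [-0.008  0.013  0.009] turn [-0.0003  0.0001  0.0001]
225 216 [[-0.014, 0.014], [-0.029, 0.027], [-0.044, 0.04], [-0.059, 0.052], [-0.075, 0.064]]
216 200 [[-0.029, 0.02], [-0.059, 0.038], [-0.089, 0.054], [-0.121, 0.069], [-0.154, 0.082]]
200 182 [[-0.037, 0.012], [-0.075, 0.022], [-0.114, 0.03], [-0.153, 0.035], [-0.192, 0.037]]
182 164 [[-0.039, 0.0], [-0.078, -0.002], [-0.117, -0.007], [-0.156, -0.014], [-0.194, -0.024]]
164 149 [[-0.031, -0.01], [-0.062, -0.021], [-0.092, -0.034], [-0.121, -0.049], [-0.15, -0.065]]
149 138 [[-0.02, -0.013], [-0.04, -0.026], [-0.059, -0.041], [-0.078, -0.056], [-0.096, -0.071]]
138 134 [[-0.006, -0.006], [-0.013, -0.012], [-0.019, -0.018], [-0.025, -0.024], [-0.031, -0.03]]
```

```bash
python3 -m handwheel '[[[-0.017,0.018,0],[0,0,0]],[[-0.033,0.035,0],[0,0,0]],[[-0.05,0.05,0],[0,0,0]],[[-0.066,0.063,0],[0,0,0]],[[-0.083,0.077,0],[0,0,0]]]'
python3 -m handwheel '[[[-0.029,0.02,0],[0,0,0]],[[-0.059,0.038,0],[0,0,0]],[[-0.089,0.054,0],[0,0,0]],[[-0.121,0.069,0],[0,0,0]],[[-0.154,0.082,0],[0,0,0]]]'
python3 -m handwheel '[[[-0.037,0.012,0],[0,0,0]],[[-0.075,0.022,0],[0,0,0]],[[-0.114,0.03,0],[0,0,0]],[[-0.153,0.035,0],[0,0,0]],[[-0.192,0.037,0],[0,0,0]]]'
python3 - <<'E'
from h import *
x,y=S(get_obs()['tool_pos']); print(x,y,np.hypot(x,y),np.degrees(np.arctan2(y,x))%360)
E
```

```text
clock: 7.25
tool_pos: [0.4638, -0.0576, 0.0981]
orientation: [180.0, -0.1, -97.4]
force: [-0.7, -5.5, 2.3]
opening: 0.0258
clock: 7.67
tool_pos: [0.4525, -0.0234, 0.0981]
orientation: [-180.0, 0.1, -97.4]
force: [0.1, -0.4, 0.6]
opening: 0.0259
clock: 8.08
tool_pos: [0.4497, 0.0153, 0.0978]
orientation: [180.0, -0.0, -97.4]
force: [-1.3, -1.4, -0.1]
opening: 0.0258
-0.1261729948419371 -0.00374159090146989 0.12622846006292499 181.69857710469373
```

```bash
python3 -m handwheel '[[[-0.039,0,0],[0,0,0]],[[-0.078,-0.002,0],[0,0,0]],[[-0.117,-0.007,0],[0,0,0]],[[-0.156,-0.014,0],[0,0,0]],[[-0.194,-0.024,0],[0,0,0]]]'
python3 -m handwheel '[[[-0.031,-0.01,0],[0,0,0]],[[-0.062,-0.021,0],[0,0,0]],[[-0.092,-0.034,0],[0,0,0]],[[-0.121,-0.049,0],[0,0,0]],[[-0.15,-0.065,0],[0,0,0]]]'
python3 -m handwheel '[[[-0.02,-0.013,0],[0,0,0]],[[-0.04,-0.026,0],[0,0,0]],[[-0.059,-0.041,0],[0,0,0]],[[-0.078,-0.056,0],[0,0,0]],[[-0.096,-0.071,0],[0,0,0]]]'
python3 -m handwheel '[[[-0.006,-0.006,0],[0,0,0]],[[-0.012,-0.012,0],[0,0,0]],[[-0.02,-0.02,0],[0,0,0]],[[-0.02,-0.02,0],[0,0,0]],[[-0.02,-0.02,0],[0,0,0]]]'
python3 - <<'E'
from h import *
x,y=S(get_obs()['tool_pos']); print(x,y,np.hypot(x,y),np.degrees(np.arctan2(y,x))%360)
E
python3 -m handwheel '[[[0,0,0],[0,0,0]],[[0,0,0],[0,0,0]],[[0,0,0],[0,0,0]],[[0,0,0],[0,0,0]],[[0,0,0],[0,0,0]]]' 0.0
python3 -m handwheel '[[[0,0,-0.1],[0,0,0]],[[0,0,-0.25],[0,0,0]],[[0,0,-0.4],[0,0,0]],[[0,0,-0.4],[0,0,0]],[[0,0,-0.4],[0,0,0]]]'
python3 - <<'E'
from h import *
w=snap('wrist','w3'); s=snap('scene','s3')
P=cloud(w);c=w['color'].astype(int)
m=(P[:,:,2]>.09)&(P[:,:,2]<.125)&(c.max(2)<70)
n,l,st,ce=cv2.connectedComponentsWithStats(m.astype(np.uint8))
for i in range(1,n):
    if st[i,4]>100: print(st[i],np.round(S(np.median(P[l==i],0)),4),np.median(P[l==i],0))
cv2.imwrite('pics/v4.png',np.hstack([cv2.resize(s['color'][110:280,230:430],(400,340),interpolation=cv2.INTER_CUBIC),cv2.resize(w['color'],(400,340))])[:,:,::-1])
E
```

```text
clock: 8.5
tool_pos: [0.4602, 0.0532, 0.098]
orientation: [-180.0, 0.0, -97.4]
force: [-0.6, -1.9, 0.5]
opening: 0.0259
clock: 8.92
tool_pos: [0.4753, 0.0796, 0.0974]
orientation: [179.8, -0.1, -97.5]
force: [-3.1, -3.2, 0.5]
opening: 0.0258
clock: 9.33
tool_pos: [0.4944, 0.0986, 0.0983]
orientation: [-179.9, 0.1, -97.4]
force: [0.6, 0.3, -0.7]
opening: 0.0258
clock: 9.75
tool_pos: [0.4976, 0.101, 0.0979]
orientation: [180.0, -0.0, -97.5]
force: [0.4, -0.7, -0.6]
opening: 0.0261
-0.08989776844823849 0.08751366950563716 0.12546015750952566 135.7699085649978
clock: 10.17
tool_pos: [0.4976, 0.101, 0.098]
orientation: [-180.0, 0.0, -97.5]
force: [-1.7, 0.5, 1.0]
opening: 0.0433
clock: 10.58
tool_pos: [0.4986, 0.1017, 0.1798]
orientation: [-179.8, 0.2, -97.4]
force: [-0.3, -0.7, -0.3]
opening: 0.0444
[306 193  30  36 850] [-0.0812  0.0906] [0.50664143 0.10287912 0.11529202]
[ 556  194   55   36 1330] [-0.0835 -0.0799] [ 0.48205697 -0.06578402  0.1115084 ]
```

View pics/v4.png

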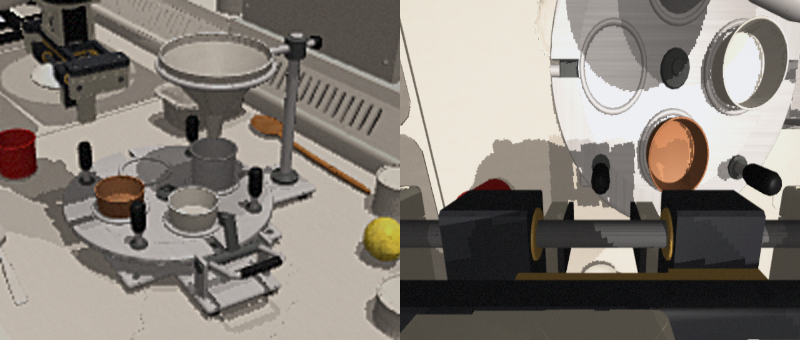

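The mould now stands under the funnel at (213,160), with terracotta (120,195) and white (193,210) both upright in their nests. The latch is open, with the bar at (262,268). I'll move over to the bar.

```bash
python3 -m handwheel '[[[0.2,0,0],[0,0,0]],[[0.95,0,0],[0,0,0]],[[0.95,0,0],[0,0,0]],[[0.95,0,0],[0,0,0]],[[0.95,0,0],[0,0,0]]]'
python3 -m handwheel '[[[0.3,-0.1,0],[0,0,0]],[[0.67,-0.38,0],[0,0,0]],[[0.67,-0.38,0],[0,0,0]],[[0.67,-0.38,0],[0,0,0]],[[0.67,-0.38,0],[0,0,0]]]'
python3 - <<'E'
from h import *
print(S(get_obs()['tool_pos']),get_obs()['tool_pos'])
w=snap('wrist','w4'); b=snap('top','t4')
P=cloud(w);c=w['color'].astype(int)
m=(P[:,:,2]>.07)&(P[:,:,2]<.125)&(c.max(2)<70)
n,l,st,ce=cv2.connectedComponentsWithStats(m.astype(np.uint8))
for i in range(1,n):
    if st[i,4]>100: print(st[i],np.round(S(np.median(P[l==i],0)),4),np.median(P[l==i],0))
P=cloud(b);c=b['color'].astype(int)
m=(P[:,:,2]>.1)&(P[:,:,2]<.13)&(c.max(2)<50); m[:,:215]=0; m[:,400:]=0
n,l,st,ce=cv2.connectedComponentsWithStats(m.astype(np.uint8))
for i in range(1,n):
    if st[i,4]>10: print(st[i],ce[i],np.round(S(ray(b,*ce[i],.1)),4))
to(-.012,-.234,.077)
cv2.imwrite('pics/v5.png',np.hstack([cv2.resize(b['color'][100:280,220:420],(400,340),interpolation=cv2.INTER_CUBIC),cv2.resize(w['color'],(400,340))])[:,:,::-1])
E
```

```text
clock: 11.1
tool_pos: [0.4711, -0.09, 0.1767]
orientation: [179.8, -0.0, -97.5]
force: [-0.2, 0.4, 0.6]
opening: 0.0437
clock: 11.52
tool_pos: [0.5321, -0.2343, 0.1756]
orientation: [179.8, -0.1, -97.6]
force: [0.2, 1.4, -0.1]
opening: 0.0438
(np.float64(-0.01195626255022884), np.float64(-0.2403769246283066)) [ 0.53207054 -0.23425986  0.17562958]
[  32   30   73   43 2106] [ 0.0898 -0.0934] [ 0.65216486 -0.101819    0.11002107]
[  0  50  19  73 944] [ 0.072  -0.0288] [ 0.64292024 -0.03541384  0.07579245]
[ 304  152   18   79 1340] [ 0.0027 -0.2331] [ 0.5475063  -0.22897959  0.08830413]
[ 165  170   81   71 2070] [ 0.0033 -0.1677] [ 0.5566907  -0.16415433  0.10041847]
[ 49 291  11  14 101] [-0.0829 -0.0285] [ 0.48940866 -0.01489744  0.07728809]
[248 220   8   8  43] [251.25581395 223.46511628] [-0.0838  0.0888]
world [ 0.533 -0.228  0.077] share [-0.017 -0.013  0.493] turn [ 0.0006  0.     -0.0003]
```

View pics/v5.png

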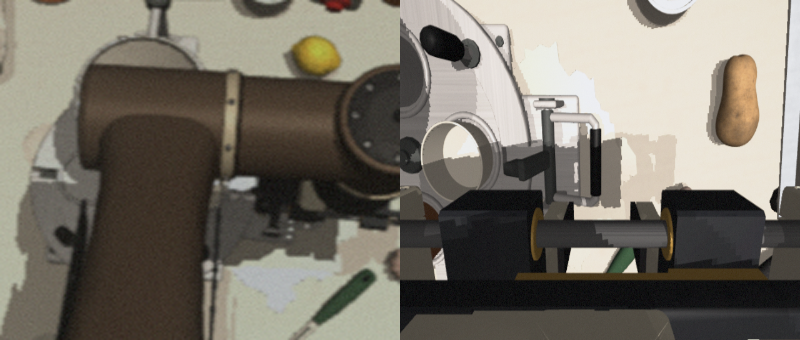

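Right half: the bar at (596,162) lies between the open fingers, measured at sy = -0.233 and z ≈ 0.081, with the latch at about 1.25 rad. Post_3 now sits within 1 px of where post_2 was, so the disc is in its detent. I'll grip the bar and lead it closed.

```bash
python3 -m handwheel '[[[-0.025,-0.013,0.15],[0,0,0]],[[-0.025,-0.013,0.3],[0,0,0]],[[-0.025,-0.013,0.4],[0,0,0]],[[-0.025,-0.013,0.48],[0,0,0]],[[-0.025,-0.013,0.48],[0,0,0]]]'
python3 -m handwheel '[[[0,0,0],[0,0,0]],[[0,0,0],[0,0,0]],[[0,0,0],[0,0,0]],[[0,0,0],[0,0,0]],[[0,0,0],[0,0,0]]]' 1
python3 -m handwheel '[[[0,0,0],[0,0,0]],[[0,0,0],[0,0,0]],[[0,0,0],[0,0,0]],[[0,0,0],[0,0,0]]]'
python3 - <<'E'
from h import *
print(S(get_obs()['tool_pos']),get_obs()['tool_pos'])
E
```

```text
clock: 12.03
tool_pos: [0.5311, -0.2238, 0.0781]
orientation: [179.6, 0.0, -97.4]
force: [-0.5, 0.7, 0.3]
opening: 0.0435
clock: 12.45
tool_pos: [0.5347, -0.2256, 0.0831]
orientation: [-179.9, -0.0, -97.4]
force: [-2.3, -15.0, 3.8]
opening: 0.0159
clock: 12.78
tool_pos: [0.5345, -0.2274, 0.0834]
orientation: [-179.9, -0.1, -97.4]
force: [-1.2, -10.1, 3.0]
opening: 0.0123
(np.float64(-0.010397155979487779), np.float64(-0.23327491063431266)) [ 0.53454331 -0.22742211  0.08337948]
```

```bash
python3 -m handwheel '[[[-0.017,0,-0.042],[0,0,0]],[[-0.041,0,-0.08],[0,0,0]],[[-0.07,0,-0.115],[0,0,0]],[[-0.103,0,-0.144],[0,0,0]],[[-0.141,0,-0.169],[0,0,0]]]'
python3 -m handwheel '[[[-0.027,0,-0.013],[0,0,0]],[[-0.055,0,-0.023],[0,0,0]],[[-0.084,0,-0.031],[0,0,0]],[[-0.1,0,-0.033],[0,0,0]],[[-0.114,0,-0.035],[0,0,0]]]'
python3 -m handwheel '[[[0,0,0],[0,0,0]],[[0,0,0],[0,0,0]]]'
python3 - <<'E'
from h import *
print(S(get_obs()['tool_pos']),get_obs()['tool_pos'])
E
```

```text
clock: 13.2
tool_pos: [0.5383, -0.2012, 0.1193]
orientation: [-179.9, -0.3, -97.4]
force: [-4.8, -14.8, 14.4]
opening: 0.0119
clock: 13.62
tool_pos: [0.5419, -0.1761, 0.1252]
orientation: [-179.8, -0.1, -97.4]
force: [-0.5, -5.9, 6.9]
opening: 0.012
clock: 13.78
tool_pos: [0.5419, -0.1759, 0.125]
orientation: [-179.8, -0.1, -97.4]
force: [-1.7, -4.5, 8.4]
opening: 0.0117
(np.float64(-0.009826997018507368), np.float64(-0.18118836666195956)) [ 0.54190725 -0.17585559  0.12502535]
```

```bash
python3 -m handwheel '[[[-0.01,0,0.01],[0,0,0]],[[-0.02,0,0.02],[0,0,0]],[[-0.03,0,0.02],[0,0,0]],[[-0.03,0,0.02],[0,0,0]]]'
python3 -c "
from h import *
print(S(get_obs()['tool_pos']))"
python3 -m handwheel '[[[0,0,0],[0,0,0]],[[0,0,0],[0,0,0]],[[0,0,0],[0,0,0]],[[0,0,0],[0,0,0]],[[0,0,0],[0,0,0]]]' 0.0
python3 -m handwheel '[[[0,0,-0.1],[0,0,0]],[[0,0,-0.3],[0,0,0]],[[0,0,-0.4],[0,0,0]],[[0,0,-0.4],[0,0,0]],[[0,0,-0.4],[0,0,0]]]'
python3 -m handwheel '[[[0,0.15,-0.1],[0,0,0]],[[0,0.35,-0.2],[0,0,0]],[[0,0.5,-0.2],[0,0,0]],[[0,0.5,-0.2],[0,0,0]],[[0,0.5,-0.2],[0,0,0]]]'
python3 - <<'E'
from h import *
print(S(get_obs()['tool_pos']))
w=snap('wrist','w5'); s=snap('scene','s5')
P=cloud(w);c=w['color'].astype(int)
m=(P[:,:,2]>.075)&(P[:,:,2]<.14)&(c.max(2)<70)
n,l,st,ce=cv2.connectedComponentsWithStats(m.astype(np.uint8))
for i in range(1,n):
    if st[i,4]>100: print(st[i],np.round(S(np.median(P[l==i],0)),4),np.median(P[l==i],0))
cv2.imwrite('pics/v6.png',np.hstack([cv2.resize(s['color'][110:280,230:430],(400,340),interpolation=cv2.INTER_CUBIC),cv2.resize(w['color'],(400,340))])[:,:,::-1])
E
```

```text
clock: 14.12
tool_pos: [0.543, -0.1711, 0.1241]
orientation: [-179.7, -0.2, -97.3]
force: [-9.9, -4.3, 31.8]
opening: 0.0116
(np.float64(-0.009384401893424958), np.float64(-0.17637653285034896))
clock: 14.53
tool_pos: [0.5415, -0.1688, 0.1185]
orientation: [180.0, 0.0, -97.4]
force: [-0.8, 0.1, 0.6]
opening: 0.0396
clock: 14.95
tool_pos: [0.5424, -0.1687, 0.1999]
orientation: [-179.9, 0.0, -97.4]
force: [-0.8, 0.4, -1.1]
opening: 0.0442
clock: 15.37
tool_pos: [0.4409, -0.1556, 0.2384]
orientation: [180.0, 0.0, -97.4]
force: [0.7, 0.5, 0.2]
opening: 0.0436
(np.float64(-0.11260440150899997), np.float64(-0.17433454494895143))
[ 317    0   19   86 1492] [ 0.0034 -0.1762] [ 0.55571383 -0.17261217  0.12928237]
[133 108  29  67 195] [-0.0649 -0.0285] [ 0.50719542 -0.01723786  0.07927538]
[  0 150  36  26 742] [-0.0841  0.0821] [0.50263286 0.09484494 0.09671885]
[201 151  33  27 658] [-0.0839 -0.0907] [ 0.48031512 -0.07652123  0.114093  ]
```

View pics/v6.png

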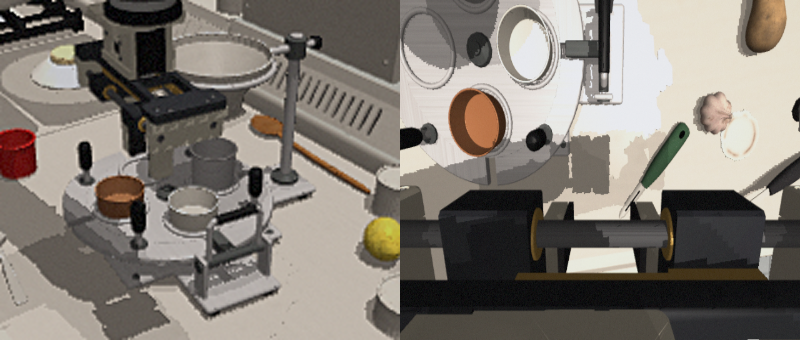

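The bar is back at sy = -0.176 with its top at z = 0.129, the same as at the start, so the tooth is home. One check of the mould's place before I hand in.

```bash
python3 - <<'E'
from h import *
s=dict(np.load('pics/s5.npz')); P=cloud(s)
for nm,(sx,sy),h in [('mould',(.074,0),.108),('white',(0,-.074),.084),('terra',(-.074,0),.084)]:
    w=W(sx,sy); m=(abs(P[:,:,2]-h)<.004)&(np.hypot(P[:,:,0]-w[0],P[:,:,1]-w[1])<.05)
    q=P[m][:,:2]; 
    if len(q)>5:
        c,r=cv2.minEnclosingCircle(q.astype(np.float32)); print(nm,len(q),np.round(S(c),4),round(r,4))
E
```

```text
mould 70 [ 0.0792 -0.0015] 0.0347
white 68 [ 0.0045 -0.0734] 0.036
terra 65 [-0.0681 -0.0001] 0.0357
```

```bash
python3 -c "
from h import *
print(get_obs()['force'],get_obs()['qvel'].round(2)); print(close_job())"
```

```text
[ 0.90079357 -0.76736636  0.52263662] [-0.2   1.33  0.82  0.21 -0.1   0.08]
the job is handed in; nothing more can be done
None
```

I opened the latch by leading its bar outwards. I then caged post_3 between the fingers and turned the carousel -90°, which brought the mould from the left nest to under the funnel. Finally I led the latch closed and pulled the arm clear. The job was handed in at about 15.5 s on the robot's clock. No verdict is reported.

- **Latch:** the bar reads station y -0.176 m with its top at 0.129 m. At the start it read the same y, with its top at about 0.125 to 0.129 m. I take that as the tooth being fully home.
- **Carousel:** in the view taken before the latch was closed, post_3 stood within about 1 pixel (roughly 2 mm) of where post_2 had been. I took this as the disc sitting in its detent.
- **Dishes:** all three look upright in their nests. Measured in the last scene picture, the mould is at station (0.079, -0.002) m, the white ramekin at (0.005, -0.073) and the terracotta at (-0.068, 0.000).
- **Disagreement:** all three positions carry the same +5 mm shift in station x, which I put down to a bias in my estimate of the axis. The mould and terracotta are 147 mm apart, against 148 mm expected, so the mould should be within the 10 mm limit.
- **Contact:** the force on the tool at hand-in was only noise, about 1 N, with nothing touching. The peak I saw in the readings was about 33 N at the wrist while pressing the latch home.

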